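Set and lock the plunge router's depth stop on a sample

TASK

The plunge router's depth rod is parked high and clamped. Slacken the red-balled cam lever, press the rod down until its brass foot rests on the wooden sample lying on the turret stop, with light pressure only (about 5 N, so that the wood is not dented), and then swing the lever back to lock the rod tight, the foot still pressing on the sample. Never force the rod while it is clamped, and leave the sample and the other things where they lie.

Things in the scene. Friction and masses are not known exactly. Their poses are not given: they have to be found in the camera images.
- router: blue plunge router on a plywood workpiece (260 x 400 mm, 11 to 18 mm thick) held fast to the bench. Origin under the motor's axis, 18 mm below the workpiece's top (0 to 7 mm below the bench top); -x points to its front (turned away from the robot) with the depth rod and cam lever, z up. Motor 84 mm across, top 259 mm over the origin; side handles to y = +-155 mm, 130 mm over it
- rod: depth rod: upright square steel bar, 10 x 10 mm, 68 mm in front of the motor's axis. Origin at the bar's lower end, z up. a round-ended brass fine-adjust foot, 9 mm across, stands 6 to 14 mm out of this end (unmeasured, new each time; stiff, leave it so). It only slides up and down, 55 mm. Slack, a push of about 3 N moves it and it stays where left; clamped tight, it holds against 20 N
- rod_top (a point): centre of the flat top of the rod's round black press knob, 24 mm across, free to be pressed from above; 155 mm above the bar's lower end; at the rod's highest, 266 mm over the router's origin
- clamp (a joint): angle of the cam lever about its vertical pivot, rad: 0 = fully slack (end stop), grows counter-clockwise seen from above; from about 0.6 on the cam squeezes a steel shoe on the rod, more and more; locked tight from 0.95 on (a push of 10 to 15 N at the ball gets there), end stop 1.15. It stays where it is left
- clamp_pivot (a point): point on the lever's vertical pivot axis at the height of the ball's centre, 39 mm to the router's +y side of the rod
- turret_top (a point): centre of the turret stop's flat top, 41 mm across, 46 mm over the router's origin, straight below the rod
- sample: dark wooden sample strip 24 x 60 x 10 mm lying flat and loose on the turret stop under the rod; origin in the middle of its underside, long side along its y axis. The wood dents when the foot presses on it with more than about 15 N
- spanner: steel collet spanner, 150 mm long, lying on the plywood workpiece; a bystander
- hammer: hammer with yellow handle, 280 mm long, lying on the bench; a bystander
- glue: white glue bottle, 56 mm across and 150 mm tall, standing on the bench; a bystander
- pencil: flat red carpenter's pencil, 130 mm long, lying on the plywood workpiece; a bystander
- lever_ball (a point): red ball, 21 mm across, on the end of the cam lever (a 10 mm round bar that rises outwards from the pivot); this point is its centre, 70 mm out from the pivot axis and 212 mm over the router's origin. It can be pushed sideways from above or pinched

How it is judged:
By the outcome, as a careful person would: the job done as asked, in the order asked, and still so for the second after the job is handed in, with the robot touching nothing.
It also fails if it takes over 54 s, if anything falls off the work surface, if the arm or the gripper's body presses on something with over 40 N, if the wrist force passes 120 N, or if a joint passes its speed limit or range.

ROBOT

A 6-joint arm with a two-finger parallel gripper is mounted at the origin on the work surface. World frame = base frame: x ahead of the robot, y to its left, z up, the work surface at z = 0. Lengths are in m, angles in rad, forces in N, time in s.
With the tool pointing down it reaches from about 0.35 to 0.975 m from the base axis. Payload 4.9 kg.
Tool frame: the origin (TCP) lies on the centre line of the jaws, within the pads' length; the fingertips stand manip.tcp_to_tips ahead of it and the grasp point (between the pads) lies 11 mm behind it (manip.tcp_to_tips is the distance from the TCP to the fingertips, in m); x points along the fingers, y is the direction in which the jaws open and shut, and the axes are right-handed (so a half turn about x gives the same grasp; the last joint's range is limited). The gripper opens to 85 mm and grips with 20 to 120 N. Pads are 22 mm wide; open, the fingers measure 114 mm over their backs; the gripper's body (76 mm by 85 mm) begins 54 mm behind the grasp point. The pads swing forward as they close: fully open they stand 13 mm farther back than shut.
Start: joints at [-1.264, 0.053, 1.613, -0, 1.476, -0.119], TCP at [0.258, -0.569, 0.239] pointing down, gripper open.
Joint ranges: [-3.01, 3.01], [-1.01, 2.22], [0.06, 2.58], [-1.02, 4.17], [0.09, 2.62], [-3.14, 3.14]. Speed limits (rad/s): [2.57, 2.57, 3.14, 3.14, 3.14, 3.14].

INTERFACE

Orientations are given as a unit quaternion [w, x, y, z].
In Python, from plant import status, imaging, workorder, manip gives the robot as it stands.
- The arm moves only by the tool carry_out, never from a script. Its argument "moves" is one flat list of numbers, 5 for each row, row after row: the opening, from 0 (shut) to 1 (fully open), then the shift along the tool's x, y, z in cm, then the turn about the tool's x in rad. In form: [claw, tx, ty, tz, twist, claw, tx, ty, tz, twist, ...]. A call has 1 to 12 rows; each row is the pose to reach, as a shift and turn from the pose commanded when the call began, along the tool's axes at that moment; what a row does not reach only later rows make up. A row lasts 1/12 s, in which the tool goes at most 41.7 mm and 7.16 degrees, less where a joint would pass 70% of its speed; a pose out of reach is approached as far as the arm can. A call with a gripper value outside its range is refused whole. The fingers move at their own pace and stop on an object; the grip force is fixed at half the most. Time passes only in rows, so rows that repeat a pose let the fingers close. It gives the time, the measured TCP pose, the force and the opening at its end, in the units of the state.
- status.state(): the state, without advancing time (a new reading comes with each control period).
- imaging.grab_frame(name): name is "scene" or "top"; returns the picture (480x640x3 uint8, red, green, blue); there is no depth.
- imaging.camera_info(name): a dict with "K" (3x3 intrinsics, pixels), "R" (3x3) and "t" (3): a world point X has camera coordinates R X + t. Camera axes: x right, y down, z forward; pixel columns grow to the right and rows downward; lengths in m; the calibration is good to about 2 mm. A picture is of the moment at which its call begins. camera_info takes no time and is no camera call.
- workorder.job_done(): hands the job in, once; it reports no verdict.
The state is a dict: "time": time; "joint_pos": joint angles; "joint_vel": joint speeds; "joint_efforts": joint torques, N m; "tool_pos": TCP position; "tool_rot": TCP orientation; "contact_force": force on the tool from outside, world axes, zero at the start; "ft_torque": the same for the moment, N m; "gripper_width": opening from 0.0 (shut) to 1.0 (fully open).
Only numpy, scipy, OpenCV 4.12 (cv2) and the standard library are available. Lean on these libraries where they do the work, as an engineer would, in place of code of your own. Each camera call takes 0.05 s, during which the arm holds its last target.

## Working session

There is one attempt and no reset: what is moved stays moved. The work goes in short steps, Python scripts to look and compute and a tool call to move; the robot and the scene stay as the last step left them, time stands still between calls to the robot, and variables do not carry over. Pictures are saved under pics/ and viewed, and the job is handed in when it is done.

Besides the shell and the picture viewer there is one more tool, called after ">>>" as name(argument=value, ...), one argument or row to a line, values as JSON. carry_out: Moves the arm, as the interface text tells. Its arguments: {"type":"object","properties":{"moves":{"type":"array","items":{"type":"number"}}},"required":["moves"]}

```bash
mkdir -p pics; ls; python3 - <<'E'
from plant import status, imaging, workorder, manip
import cv2
s=status.state(); print(s); print(manip.tcp_to_tips, [a for a in dir(manip) if a[0]!='_'])
for n in("scene","top"):
    im=imaging.grab_frame(n); cv2.imwrite(f"pics/{n}0.png",im[:,:,::-1]); print(n,imaging.camera_info(n))
E
```

```text
pics
{'time': 0.0, 'joint_pos': array([-1.26399722e+00,  5.33522644e-02,  1.61428352e+00,  3.02085208e-06,
        1.47601043e+00, -1.19015359e-01]), 'joint_vel': array([ 8.70248241e-04,  1.13539543e-04,  8.66525024e-04,  6.98223932e-05,
       -1.95882801e-04,  3.41470880e-04]), 'joint_efforts': array([ 7.06800220e-04, -3.93682480e+01, -3.70172954e+01, -7.93992149e-05,
        7.14976384e-03, -7.67471931e-06]), 'tool_pos': array([ 0.25797253, -0.56861174,  0.23807212]), 'tool_rot': array([-0.14869022, -0.69107348, -0.15013611,  0.6912075 ]), 'contact_force': array([-0.26369174, -0.10798968, -0.65338803]), 'ft_torque': array([ 0.03495251, -0.01490627, -0.00490307]), 'gripper_width': 1.0001125073970825}
0.008 ['IKError', 'tcp_to_tips']
scene {'K': array([[489.64453575,   0.        , 321.21730802],
       [  0.        , 489.64453575, 231.89092744],
       [  0.        ,   0.        ,   1.        ]]), 'R': array([[-0.45612756,  0.88970774,  0.01917788],
       [ 0.65083469,  0.34820669, -0.67466015],
       [-0.60692822, -0.29524945, -0.73787932]]), 't': array([ 0.23817191, -0.25604067,  1.60037965])}
top {'K': array([[490.44305927,   0.        , 320.98641017],
       [  0.        , 490.44305927, 241.15754406],
       [  0.        ,   0.        ,   1.        ]]), 'R': array([[-0.02457638, -0.9996967 ,  0.00158519],
       [-0.99204139,  0.02419225, -0.12356623],
       [ 0.1234904 , -0.00460938, -0.99233506]]), 't': array([-0.00164883,  0.59485811,  1.41604316])}
```

View pics/scene0.png

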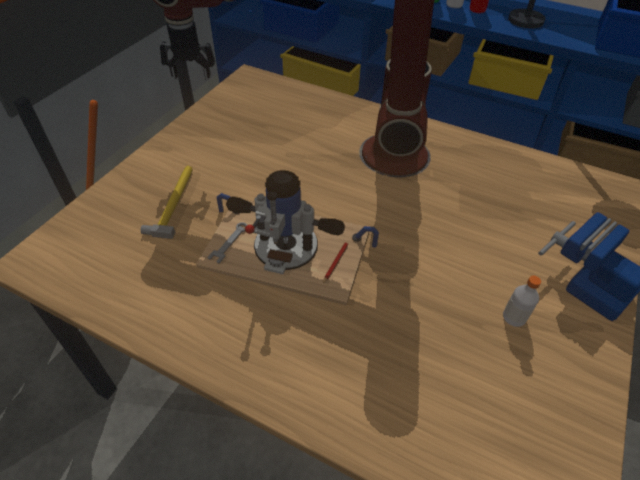

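View pics/top0.png

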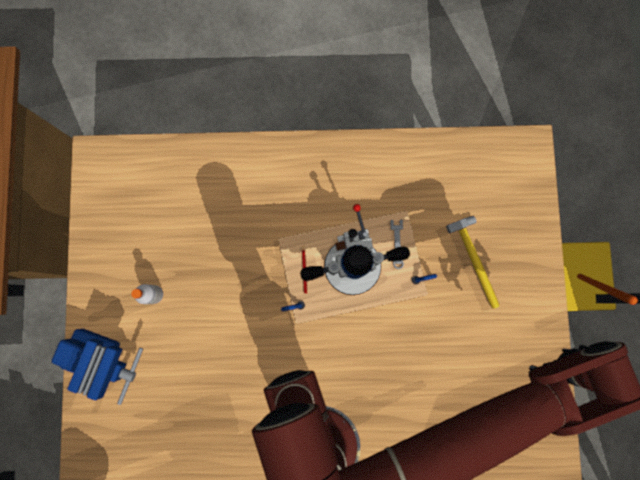

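```bash
python3 - <<'E'
import cv2
a=cv2.imread("pics/scene0.png")[160:280,200:360]; b=cv2.imread("pics/top0.png")[190:310,270:430]
cv2.imwrite("pics/sc0.png",cv2.resize(a,None,fx=5,fy=5,interpolation=cv2.INTER_CUBIC))
cv2.imwrite("pics/tc0.png",cv2.resize(b,None,fx=5,fy=5,interpolation=cv2.INTER_CUBIC))
E
```

```text
(no output)
```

View pics/sc0.png

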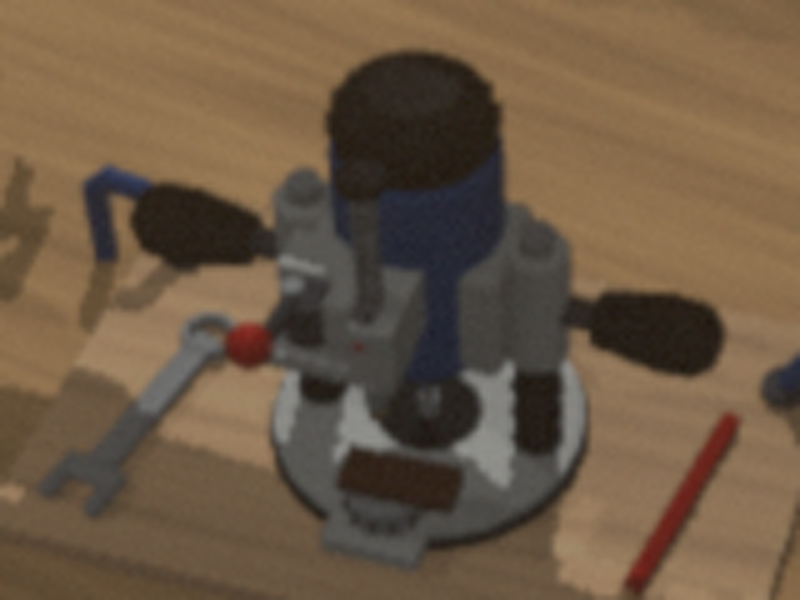

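View pics/tc0.png

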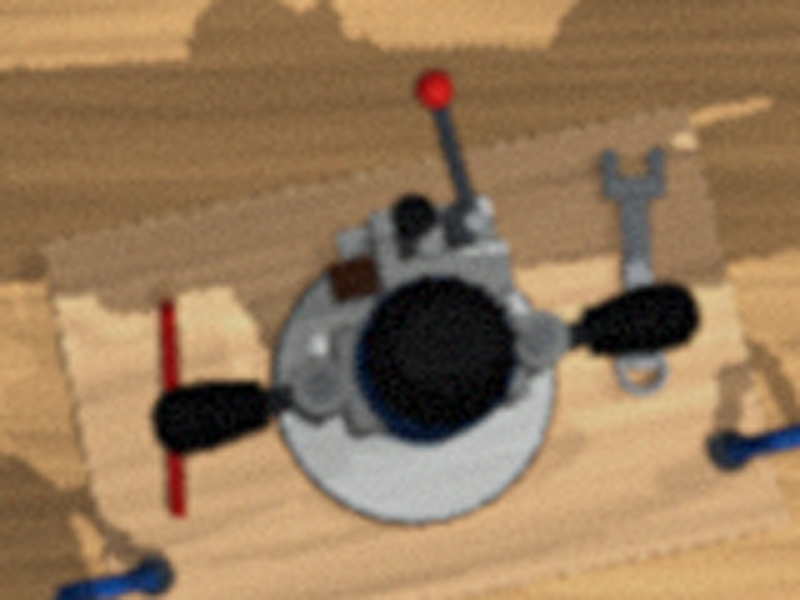

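```bash
cat > h.py <<'E'
import numpy as np, cv2
from plant import status, imaging, workorder, manip
def ray(n,uv):
    c=imaging.camera_info(n);K,R,t=c["K"],c["R"],c["t"]
    d=R.T@np.linalg.solve(K,[uv[0],uv[1],1.]); return -R.T@t,d/np.linalg.norm(d)
def onz(n,uv,z):
    o,d=ray(n,uv); return o+d*(z-o[2])/d[2]
def tri(a,b):
    (o1,d1),(o2,d2)=ray("scene",a),ray("top",b)
    s=np.linalg.lstsq(np.c_[d1,-d2],o2-o1,rcond=None)[0]
    p,q=o1+s[0]*d1,o2+s[1]*d2; return (p+q)/2,np.linalg.norm(p-q)
def proj(n,X):
    c=imaging.camera_info(n);x=c["K"]@(c["R"]@np.asarray(X)+c["t"]);return x[:2]/x[2]
def blobs(im,m,roi,amin=5):
    x0,y0,x1,y1=roi; mm=np.zeros_like(m,np.uint8); mm[y0:y1,x0:x1]=m[y0:y1,x0:x1]
    n,l,s,c=cv2.connectedComponentsWithStats(mm)
    return [(s[i,4],c[i].round(2).tolist(),s[i,:4].tolist()) for i in range(1,n) if s[i,4]>=amin]
def red(n,roi,im=None):
    im=imaging.grab_frame(n) if im is None else im
    h=cv2.cvtColor(im,cv2.COLOR_RGB2HSV)
    m=((h[...,0]<6)|(h[...,0]>174))&(h[...,1]>150)&(h[...,2]>90)
    return blobs(im,m,roi)
E
python3 - <<'E'
from h import *
S=cv2.imread("pics/scene0.png")[:,:,::-1];T=cv2.imread("pics/top0.png")[:,:,::-1]
print(red("scene",(200,160,360,280),S)); print(red("top",(270,190,430,310),T))
for n,im,roi in(("scene",S,(200,160,360,280)),("top",T,(270,190,430,310))):
    print(n,[b for b in blobs(im,im.max(2)<38,roi,8)])
    print(n,[b for b in blobs(im,im.max(2)<50,roi,8)])
E
```

```text
[(np.int32(31), [248.97, 227.13], [246, 225, 7, 5]), (np.int32(110), [336.08, 259.69], [326, 243, 21, 33])]
[(np.int32(40), [356.58, 207.6], [353, 204, 7, 8]), (np.int32(42), [303.38, 258.5], [302, 251, 4, 17]), (np.int32(35), [304.97, 286.66], [304, 281, 3, 12])]
scene [(np.int32(8), [291.88, 190.88], [290, 189, 5, 5]), (np.int32(15), [282.67, 195.13], [280, 192, 6, 6]), (np.int32(8), [288.88, 194.0], [287, 192, 4, 4]), (np.int32(26), [323.23, 222.46], [319, 220, 10, 5]), (np.int32(12), [329.25, 227.92], [327, 225, 5, 7]), (np.int32(17), [323.06, 227.47], [319, 226, 9, 5]), (np.int32(11), [334.82, 231.55], [332, 230, 6, 4]), (np.int32(88), [307.0, 242.3], [304, 235, 7, 15]), (np.int32(17), [263.76, 237.65], [261, 236, 7, 4]), (np.int32(28), [284.61, 246.18], [282, 244, 7, 5])]
scene [(np.int32(808), [282.74, 187.31], [266, 171, 34, 39]), (np.int32(9), [219.56, 200.11], [218, 198, 3, 6]), (np.int32(296), [238.85, 205.26], [227, 198, 28, 15]), (np.int32(330), [329.84, 225.52], [313, 219, 31, 16]), (np.int32(54), [259.8, 224.7], [255, 220, 10, 9]), (np.int32(21), [288.0, 226.81], [286, 223, 5, 9]), (np.int32(199), [285.59, 241.56], [277, 232, 18, 18]), (np.int32(27), [263.78, 237.3], [261, 235, 8, 5]), (np.int32(128), [307.05, 242.12], [303, 234, 9, 17]), (np.int32(15), [357.47, 238.4], [355, 236, 5, 5]), (np.int32(129), [280.29, 256.12], [269, 251, 23, 11]), (np.int32(39), [298.54, 264.92], [286, 256, 28, 14])]
top [(np.int32(48), [352.15, 233.1], [349, 230, 8, 8]), (np.int32(718), [357.22, 260.35], [342, 246, 31, 30]), (np.int32(233), [397.45, 253.72], [385, 247, 24, 14]), (np.int32(243), [312.29, 272.25], [301, 267, 27, 13])]
top [(np.int32(62), [352.06, 233.68], [349, 229, 8, 12]), (np.int32(52), [340.38, 245.27], [336, 242, 9, 8]), (np.int32(774), [356.77, 260.87], [342, 245, 31, 33]), (np.int32(247), [397.31, 253.79], [385, 247, 24, 14]), (np.int32(259), [312.63, 272.31], [301, 267, 28, 14])]
```

```bash
python3 - <<'E'
from h import *
S=cv2.imread("pics/scene0.png")[:,:,::-1];T=cv2.imread("pics/top0.png")[:,:,::-1]
for n,im,roi in(("scene",S,(238,215,262,240)),("top",T,(345,198,368,218))):
    i=im.astype(int); m=(i[...,0]>1.8*i[...,1])&(i[...,0]>60)
    print(n,blobs(im,m,roi,8))
b,e=tri((249.6,228.7),(356.6,207.7)); print("ball",b,e)
k,e=tri((272.6,194),(352.15,233.1)); print("knob",k,e)
h1,e=tri((238.85,205.26),(397.45,253.72)); print("hR",h1,e)
h2,e=tri((329.84,225.52),(312.29,272.25)); print("hL",h2,e)
for z0 in(-.007,0):
    print(z0,"ball",onz("top",(356.6,207.7),.212+z0),onz("scene",(249.6,228.7),.212+z0),"knob",onz("top",(352.15,233.1),.266+z0),"motor",onz("top",(357.2,260.5),.255+z0), "hand",onz("top",(397.45,253.72),.132+z0),onz("top",(312.29,272.25),.132+z0))
E
```

```text
scene [(np.int32(58), [249.21, 228.48], [245, 225, 9, 8])]
top [(np.int32(52), [356.5, 207.5], [353, 204, 8, 8])]
ball [ 0.65953059 -0.11127883  0.2097006 ] 0.00012230521677112483
knob [ 0.58526574 -0.09383284  0.2605982 ] 4.366628767236663e-05
hR [ 0.54327355 -0.226718    0.1277489 ] 0.0005115608680533508
hL [0.49792697 0.00949596 0.12880428] 0.0016723455891428257
-0.007 ball [ 0.66040502 -0.11160163  0.205     ] [ 0.65607604 -0.11406788  0.205     ] knob [ 0.58547858 -0.09392398  0.259     ] motor [ 0.51710701 -0.10513409  0.248     ] hand [ 0.54340746 -0.22693209  0.125     ] [0.49782093 0.01031648 0.125     ]
0 ball [ 0.6590575  -0.11104057  0.212     ] [ 0.66125226 -0.11000214  0.212     ] knob [ 0.58450142 -0.09343953  0.266     ] motor [ 0.51652746 -0.10459021  0.255     ] hand [ 0.54274458 -0.22580781  0.132     ] [0.49739377 0.01021394 0.132     ]
```

```bash
cat >> h.py <<'E'
from scipy.spatial.transform import Rotation as Ro
def Rt(s=None):
    s=s or status.state(); q=s["tool_rot"]; return Ro.from_quat([q[1],q[2],q[3],q[0]]).as_matrix()
def to_tool(p):
    s=status.state(); return (Rt(s).T@(np.asarray(p)-s["tool_pos"])*100).round(2)
def show():
    s=status.state(); print(round(s["time"],2),s["tool_pos"].round(4),"F",s["contact_force"].round(2),"g",round(s["gripper_width"],2))
E
python3 - <<'E'
from h import *
print(Rt().round(3)); 
# desired: tool x down, tool y along +/- l
l=np.array([-.1805,.9836,0])
ty=Rt()[:,1]; a=np.arctan2(ty[1],ty[0]); print(np.degrees(a))
tzz=Rt()[:,2]
for sgn in(1,-1):
    v=Rt().T@(sgn*l); print(sgn,"twist",np.arctan2(v[2],v[1]))
for p in([.652,-.07,.30],[.652,-.07,.203]): print(to_tool(p))
E
```

```text
[[-0.001  0.413 -0.911]
 [ 0.002 -0.911 -0.413]
 [-1.    -0.002 -0.   ]]
-65.6058870323714
1 twist -2.8973253658859623
-1 twist 0.2442672877038309
[ -6.11 -29.15 -56.48]
[  3.59 -29.14 -56.48]
```

```bash
python3 - <<'E'
from h import *
print(to_tool([.646,-.068,.36]))
E
```

```text
[-12.11 -29.6  -56.02]
```

>>> carry_out(
  moves=[0, -4, 0, 0, 0, 0, -8, -1, -2, 0, 0, -12, -3, -5.6, 0.06, 0, -12.1, -5, -9.3, 0.12, 0, -12.1, -7, -13, 0.2, 0, -12.1, -9, -17, 0.244, 0, -12.1, -11, -20.8, 0.244, 0, -12.1, -13, -24.6, 0.244, 0, -12.1, -15, -28.4, 0.244, 0, -12.1, -17, -32.2, 0.244, 0, -12.1, -19, -36, 0.244, 0, -12.1, -21, -39.7, 0.244],
)

```text
time: 1.1
tool_pos: [0.5178, -0.2326, 0.3598]
tool_rot: [-0.064, -0.704, -0.064, 0.704]
contact_force: [-0.1, -0.1, -0.2]
gripper_width: -0.0
```

```bash
python3 - <<'E'
from h import *
show(); print(to_tool([.646,-.068,.36])); print(Rt().round(3), status.state()["joint_pos"].round(2))
E
```

```text
1.1 [ 0.5178 -0.2326  0.3598] F [-0.11 -0.12 -0.18] g -0.0
[ -0.02 -13.88 -15.58]
[[-0.     0.181 -0.984]
 [ 0.    -0.984 -0.181]
 [-1.    -0.     0.   ]] [-0.55 -0.13  1.59 -0.    1.68  0.84]
```

>>> carry_out(
  moves=[0, 0, -3, -3.4, 0, 0, 0, -6, -6.7, 0, 0, 0, -9, -10.1, 0, 0, 0, -12, -13.5, 0, 0, 0, -13.9, -15.6, 0, 0, 3, -13.9, -15.6, 0, 0, 7, -13.9, -15.6, 0, 0, 11, -13.9, -15.6, 0, 0, 14, -13.9, -15.6, 0, 0, 16, -13.9, -15.6, 0, 0, 16, -13.9, -15.6, 0],
)

```text
time: 2.02
tool_pos: [0.6416, -0.0688, 0.1925]
tool_rot: [-0.063, -0.7, -0.066, 0.708]
contact_force: [-0.8, 0.2, -0.6]
gripper_width: -0.003
```

```bash
python3 - <<'E'
from h import *
show()
a=imaging.grab_frame("scene")[140:290,180:380]; b=imaging.grab_frame("top")[180:300,280:440]
cv2.imwrite("pics/sc1.png",cv2.resize(a[:,:,::-1],None,fx=4,fy=4,interpolation=cv2.INTER_CUBIC))
cv2.imwrite("pics/tc1.png",cv2.resize(b[:,:,::-1],None,fx=5,fy=5,interpolation=cv2.INTER_CUBIC))
E
```

```text
2.02 [ 0.6416 -0.0688  0.1925] F [-0.82  0.17 -0.57] g -0.0
```

View pics/sc1.png

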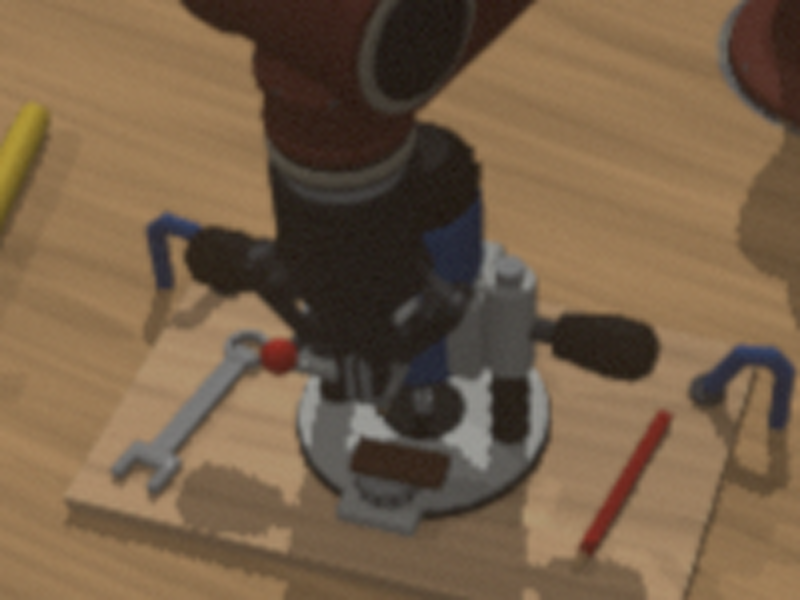

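View pics/tc1.png

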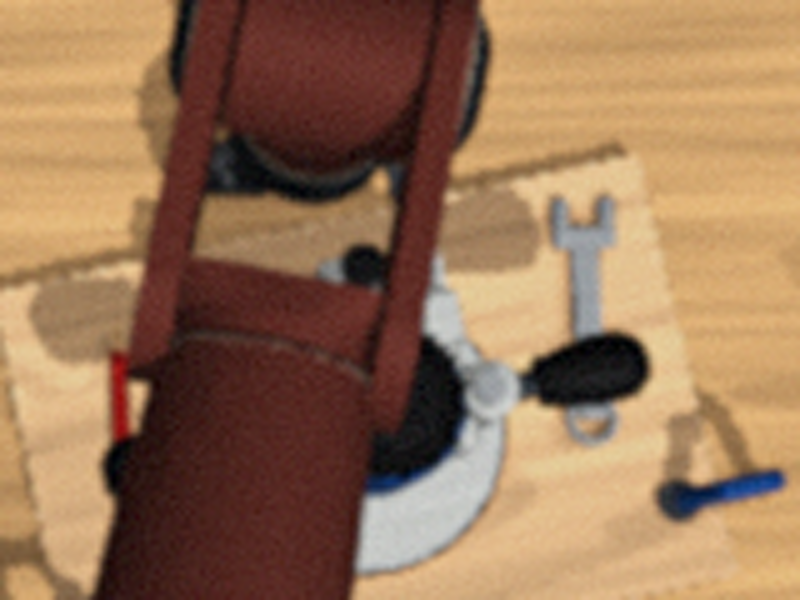

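```bash
python3 - <<'E'
from h import *
show(); R=Rt(); print(R.round(3))
a0=np.arctan2(-.984,.181); c=np.array([.592,-.132]); 
Rn=np.array([[0,.181,-.984],[0,-.984,-.181],[-1,0,0]])
p0=np.array([.646,-.068,.2])
for th in range(17,-56,-6):
    t=np.radians(th); tw=max(0,(17-th)/57*.5); n=a0-tw
    b=c+.07*np.array([np.cos(t),np.sin(t)]); p=b-.025*np.array([np.cos(n),np.sin(n)])
    print(th,p.round(4),(Rn.T@(np.r_[p,.2]-p0)*100).round(2),round(tw,2))
E
```

```text
2.12 [ 0.6449 -0.0696  0.1995] F [-0.3  -0.34  1.01] g 0.0
[[-0.002  0.181 -0.984]
 [ 0.    -0.984 -0.181]
 [-1.    -0.001  0.002]]
17 [ 0.6544 -0.0869] [ 0.    2.02 -0.49] 0
11 [ 0.6575 -0.0939] [ 0.    2.75 -0.66] 0.05
5 [ 0.6598 -0.101 ] [ 0.    3.49 -0.76] 0.11
-1 [ 0.6614 -0.1082] [ 0.    4.24 -0.79] 0.16
-7 [ 0.6622 -0.1155] [ 0.    4.97 -0.73] 0.21
-13 [ 0.6622 -0.1228] [ 0.    5.69 -0.61] 0.26
-19 [ 0.6615 -0.13  ] [ 0.    6.38 -0.41] 0.32
-25 [ 0.6601 -0.137 ] [ 0.    7.05 -0.14] 0.37
-31 [ 0.6579 -0.1438] [0.   7.67 0.2 ] 0.42
-37 [ 0.6551 -0.1502] [0.   8.25 0.59] 0.47
-43 [ 0.6516 -0.1562] [0.   8.78 1.04] 0.53
-49 [ 0.6476 -0.1618] [0.   9.26 1.54] 0.58
-55 [ 0.643  -0.1668] [0.   9.67 2.08] 0.63
```

>>> carry_out(
  moves=[0, 0, 1, -0.3, 0, 0, 0, 1.7, -0.5, 0, 0, 0, 2.2, -0.6, 0, 0, 0, 2.75, -0.66, 0.05, 0, 0, 3.1, -0.7, 0.08, 0, 0, 3.5, -0.76, 0.11, 0, 0, 3.85, -0.78, 0.13, 0, 0, 4.25, -0.79, 0.16, 0, 0, 4.6, -0.76, 0.18, 0, 0, 5, -0.73, 0.21, 0, 0, 5, -0.73, 0.21],
)

```text
time: 3.03
tool_pos: [0.6613, -0.1189, 0.2001]
tool_rot: [0.011, -0.707, 0.011, 0.707]
contact_force: [0.6, -0.2, 0.2]
gripper_width: -0.0
```

```bash
python3 - <<'E'
from h import *
show()
S=imaging.grab_frame("scene");i=S.astype(int); m=(i[...,0]>1.8*i[...,1])&(i[...,0]>60)
bl=blobs(S,m,(215,205,300,245),8);print(bl)
for b in bl: print(onz("scene",(b[1][0]+.4,b[1][1]+.2),.209))
E
```

```text
3.03 [ 0.6613 -0.1189  0.2001] F [ 0.59 -0.19  0.2 ] g -0.0
[(np.int32(45), [236.04, 224.76], [233, 221, 7, 8])]
[ 0.6632243  -0.14352746  0.209     ]
```

```bash
python3 - <<'E'
from h import *
show()
c=np.array([.592,-.132]); a0=np.arctan2(-.984,.181)
Rn=np.array([[0,.181,-.984],[0,-.984,-.181],[-1,0,0]])
p0=np.array([.646,-.068,.2])+Rn@[0,.05,-.0073]
n0=a0-.21; R2=np.array([[0,np.cos(n0),np.sin(n0)],[0,np.sin(n0),-np.cos(n0)],[-1,0,0]]); print(p0,R2.round(3),Rt().round(3))
for th in range(-7,-60,-4):
    t=np.radians(th); tw=max(0,(17-th)/57*.5); n=a0-tw
    b=c+.07*np.array([np.cos(t),np.sin(t)]); p=b-.025*np.array([np.cos(n),np.sin(n)])
    print(th,p.round(4),(R2.T@(np.r_[p,.2]-p0)*100).round(2),round(tw-.21,2))
E
```

```text
3.08 [ 0.6612 -0.1185  0.1999] F [-0.21 -1.18 -0.6 ] g -0.0
[ 0.6622332 -0.1158787  0.2      ] [[ 0.    -0.028 -1.   ]
 [ 0.    -1.     0.028]
 [-1.     0.     0.   ]] [[-0.001 -0.029 -1.   ]
 [-0.001 -1.     0.029]
 [-1.     0.001  0.001]]
-7 [ 0.6622 -0.1155] [ 0.   -0.03  0.  ] 0.0
-11 [ 0.6623 -0.1204] [ 0.    0.45 -0.02] 0.04
-15 [ 0.6621 -0.1252] [ 0.    0.94 -0.01] 0.07
-19 [ 0.6615 -0.13  ] [0.   1.41 0.03] 0.11
-23 [ 0.6606 -0.1347] [0.   1.89 0.11] 0.14
-27 [ 0.6594 -0.1393] [0.   2.35 0.21] 0.18
-31 [ 0.6579 -0.1438] [0.   2.8  0.35] 0.21
-35 [ 0.6561 -0.1481] [0.   3.24 0.52] 0.25
-39 [ 0.654  -0.1522] [0.   3.66 0.72] 0.28
-43 [ 0.6516 -0.1562] [0.   4.06 0.95] 0.32
-47 [ 0.649 -0.16 ] [0.   4.44 1.2 ] 0.35
-51 [ 0.6461 -0.1635] [0.   4.81 1.48] 0.39
-55 [ 0.643  -0.1668] [0.   5.15 1.78] 0.42
-59 [ 0.6397 -0.1699] [0.   5.46 2.1 ] 0.46
```

>>> carry_out(
  moves=[0, 0, 0.45, 0, 0.04, 0, 0, 0.95, 0, 0.07, 0, 0, 1.4, 0.03, 0.11, 0, 0, 1.9, 0.1, 0.14, 0, 0, 2.35, 0.2, 0.18, 0, 0, 2.6, 0.28, 0.2, 0, 0, 2.8, 0.35, 0.21, 0, 0, 3.0, 0.43, 0.23, 0, 0, 3.1, 0.46, 0.24, 0, 0, 3.1, 0.46, 0.24],
)

```text
time: 3.92
tool_pos: [0.656, -0.1486, 0.2002]
tool_rot: [0.095, -0.701, 0.095, 0.701]
contact_force: [1.5, 0.7, -1.1]
gripper_width: -0.0
```

```bash
cat >> h.py <<'E'
def ball():
    S=imaging.grab_frame("scene");i=S.astype(int); m=(i[...,0]>1.8*i[...,1])&(i[...,0]>60)
    for b in blobs(S,m,(205,195,300,245),8):
        p=onz("scene",(b[1][0]+.4,b[1][1]+.2),.209); d=p[:2]-[.592,-.132]
        print("ball",b[0],b[1],p.round(4),"r",np.linalg.norm(d).round(4),"ang",np.degrees(np.arctan2(d[1],d[0])).round(1))
E
python3 - <<'E'
from h import *
show(); ball()
E
```

```text
3.92 [ 0.656  -0.1486  0.2002] F [ 1.54  0.73 -1.09] g -0.0
ball 31 [226.94, 217.55] [ 0.6543 -0.1739  0.209 ] r 0.0751 ang -33.9
```

>>> carry_out(
  moves=[0, 0, 0.15, 0.03, 0.01, 0, 0, 0.3, 0.06, 0.02, 0, 0, 0.45, 0.1, 0.03, 0, 0, 0.6, 0.14, 0.04, 0, 0, 0.6, 0.14, 0.04],
)

```text
time: 4.38
tool_pos: [0.6531, -0.1541, 0.2004]
tool_rot: [0.109, -0.699, 0.109, 0.699]
contact_force: [0.4, 0.3, 0.1]
gripper_width: -0.003
```

```bash
python3 - <<'E'
from h import *
show(); ball()
E
```

```text
4.38 [ 0.6531 -0.1541  0.2004] F [0.44 0.34 0.07] g -0.0
ball 29 [225.97, 215.93] [ 0.6511 -0.1787  0.209 ] r 0.0753 ang -38.3
```

>>> carry_out(
  moves=[0, 0, 0.15, 0.03, 0.01, 0, 0, 0.3, 0.07, 0.02, 0, 0, 0.45, 0.12, 0.03, 0, 0, 0.6, 0.18, 0.04, 0, 0, 0.6, 0.18, 0.04],
)

```text
time: 4.85
tool_pos: [0.6512, -0.1574, 0.2005]
tool_rot: [-0.124, 0.698, -0.121, -0.695]
contact_force: [6.3, 4.8, -1.6]
gripper_width: -0.003
```

```bash
python3 - <<'E'
from h import *
show(); ball()
E
```

```text
4.85 [ 0.6512 -0.1574  0.2005] F [ 6.25  4.82 -1.65] g -0.0
ball 28 [225.18, 214.71] [ 0.6487 -0.1825  0.209 ] r 0.0759 ang -41.7
```

>>> carry_out(
  moves=[0, 0, -0.7, 0, 0, 0, 0, -1.8, 0, 0, 0, -2, -2.5, 0, 0, 0, -5, -2.5, 0, 0, 0, -9, -2.5, 0, 0, 0, -13, -2.5, 0, 0, 0, -13, -2.5, 0, 0, 0, -13, -2.5, 0, 0],
)

```text
time: 5.57
tool_pos: [0.6596, -0.1354, 0.3354]
tool_rot: [-0.122, 0.699, -0.123, -0.694]
contact_force: [0.7, 0.4, -0.7]
gripper_width: 0.001
```

```bash
python3 - <<'E'
from h import *
show(); ball()
S=imaging.grab_frame("scene")
cv2.imwrite("pics/sc2.png",cv2.resize(S[160:280,200:360,::-1],None,fx=5,fy=5,interpolation=cv2.INTER_CUBIC))
E
```

```text
5.57 [ 0.6596 -0.1354  0.3354] F [ 0.71  0.45 -0.74] g 0.0
ball 61 [227.16, 214.08] [ 0.645  -0.1797  0.209 ] r 0.0713 ang -42.0
```

View pics/sc2.png

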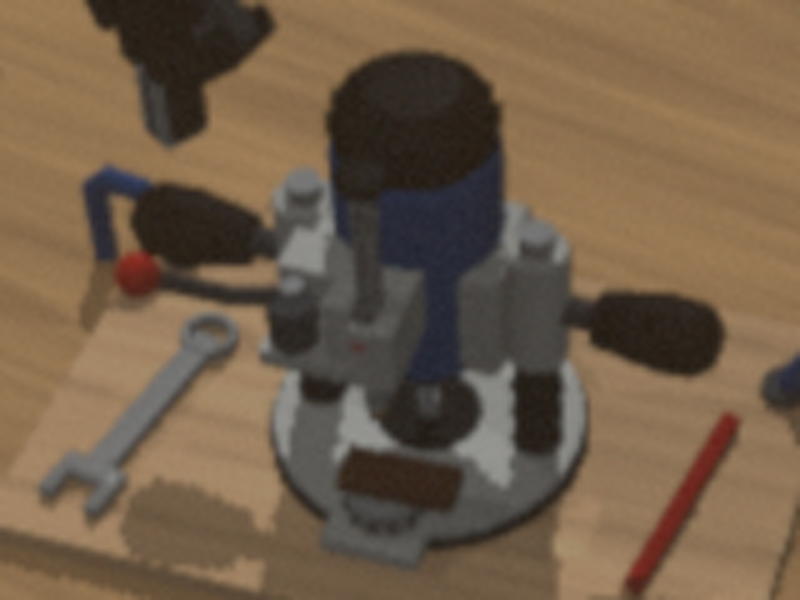

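```bash
python3 - <<'E'
from h import *
show(); print(to_tool([.5855,-.094,.30])); R=Rt(); v=R.T@np.array([.181,-.984,0]); print("twist",np.arctan2(v[2],v[1]), R.round(3))
E
```

```text
5.67 [ 0.658  -0.1351  0.3296] F [ 0.85 -0.23 -0.75] g -0.0
[ 2.97 -1.39  8.21]
twist -0.5300851672038169 [[-0.001 -0.341 -0.94 ]
 [ 0.    -0.94   0.341]
 [-1.     0.     0.001]]
```

>>> carry_out(
  moves=[0, 0, -0.3, 2, -0.11, 0, 0, -0.7, 4, -0.22, 0, 0, -1.0, 6, -0.33, 0, 0, -1.3, 7.8, -0.44, 0, 0.5, -1.4, 8.2, -0.53, 0, 1, -1.4, 8.2, -0.53, 0, 2, -1.4, 8.2, -0.53, 0, 3, -1.4, 8.2, -0.53, 0, 3, -1.4, 8.2, -0.53, 0, 3, -1.4, 8.2, -0.53, 0, 3, -1.4, 8.2, -0.53],
)

```text
time: 6.58
tool_pos: [0.5861, -0.0946, 0.2998]
tool_rot: [-0.064, -0.704, -0.064, 0.705]
contact_force: [-0.3, 0.6, -0.0]
gripper_width: 0.003
```

```bash
python3 - <<'E'
from h import *
show()
a=imaging.grab_frame("scene")[140:290,180:380]; b=imaging.grab_frame("top")[180:300,280:440]
cv2.imwrite("pics/sc3.png",cv2.resize(a[:,:,::-1],None,fx=4,fy=4,interpolation=cv2.INTER_CUBIC))
E
```

```text
6.58 [ 0.5861 -0.0946  0.2998] F [-0.27  0.56 -0.  ] g 0.0
```

View pics/sc3.png

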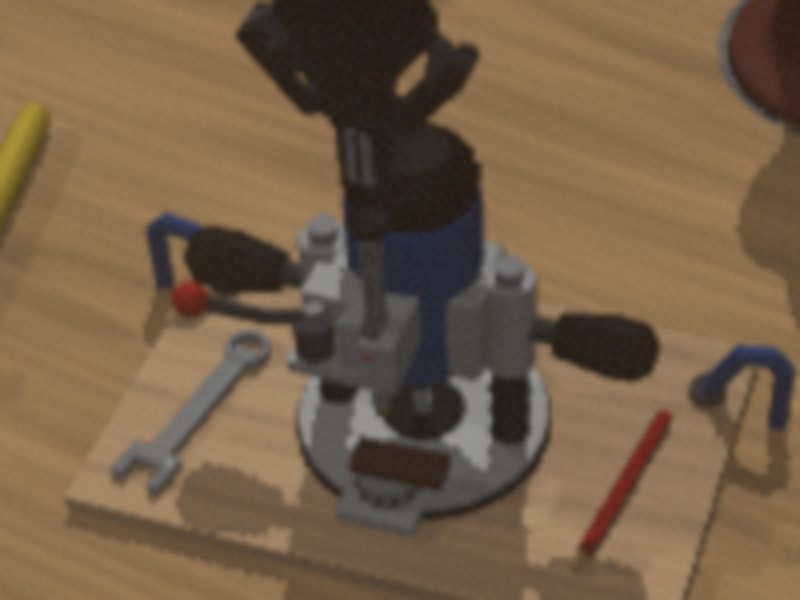

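>>> carry_out(
  moves=[0, 0.8, 0, 0, 0, 0, 1.6, 0, 0, 0, 0, 2.2, 0, 0, 0, 0, 2.6, 0, 0, 0, 0, 2.9, 0, 0, 0, 0, 3.1, 0, 0, 0, 0, 3.3, 0, 0, 0, 0, 3.3, 0, 0, 0, 0, 3.3, 0, 0, 0],
)

```text
time: 7.43
tool_pos: [0.5861, -0.0944, 0.2675]
tool_rot: [0.064, 0.704, 0.064, -0.704]
contact_force: [-0.1, -0.8, -0.4]
gripper_width: -0.002
```

```bash
cat >> h.py <<'E'
def fz(n=6):
    r=[]
    for i in range(n):
        imaging.grab_frame("scene"); r.append(status.state()["contact_force"])
    r=np.array(r); print("F",r.mean(0).round(2),r[:,2].round(1), "z",status.state()["tool_pos"].round(4),"t",round(status.state()["time"],2))
E
python3 - <<'E'
from h import *
show(); fz()
E
```

```text
7.43 [ 0.5861 -0.0944  0.2675] F [-0.11 -0.84 -0.44] g -0.0
F [ 0.15 -0.48  0.01] [-0.3 -0.1  0.5  0.3  0.2 -0.5] z [ 0.586  -0.0944  0.2675] t 7.73
```

>>> carry_out(
  moves=[0, 0.15, 0, 0, 0, 0, 0.3, 0, 0, 0, 0, 0.45, 0, 0, 0, 0, 0.6, 0, 0, 0, 0, 0.6, 0, 0, 0, 0, 0.6, 0, 0, 0],
)

```text
time: 8.23
tool_pos: [0.5861, -0.0944, 0.2612]
tool_rot: [0.064, 0.704, 0.064, -0.704]
contact_force: [0.4, -1.0, 1.3]
gripper_width: 0.001
```

```bash
python3 - <<'E'
from h import *
fz()
E
```

```text
F [ 0.65 -0.11  1.25] [1.6 1.8 0.6 1.2 1.  1.2] z [ 0.586  -0.0944  0.2612] t 8.53
```

>>> carry_out(
  moves=[0, 0.2, 0, 0, 0, 0, 0.4, 0, 0, 0, 0, 0.6, 0, 0, 0, 0, 0.8, 0, 0, 0, 0, 1.0, 0, 0, 0, 0, 1.2, 0, 0, 0, 0, 1.4, 0, 0, 0, 0, 1.6, 0, 0, 0, 0, 1.8, 0, 0, 0, 0, 2, 0, 0, 0, 0, 2, 0, 0, 0],
)

```text
time: 9.45
tool_pos: [0.5858, -0.0943, 0.2407]
tool_rot: [-0.064, -0.704, -0.064, 0.704]
contact_force: [0.2, -0.2, 1.3]
gripper_width: 0.001
```

```bash
python3 - <<'E'
from h import *
fz(4)
S=imaging.grab_frame("scene")
cv2.imwrite("pics/sc4.png",cv2.resize(S[140:290,180:380,::-1],None,fx=4,fy=4,interpolation=cv2.INTER_CUBIC))
E
```

```text
F [ 0.17  0.12 -0.01] [ 0.1 -0.1  0.1 -0.2] z [ 0.5855 -0.0943  0.2407] t 9.65
```

View pics/sc4.png

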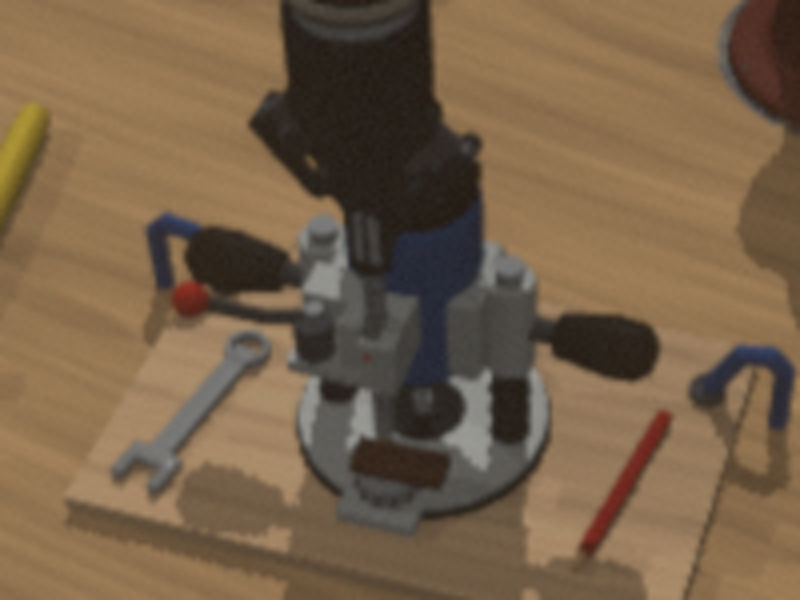

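>>> carry_out(
  moves=[0, 0.15, 0, 0, 0, 0, 0.3, 0, 0, 0, 0, 0.45, 0, 0, 0, 0, 0.6, 0, 0, 0, 0, 0.7, 0, 0, 0, 0, 0.8, 0, 0, 0],
)

```text
time: 10.2
tool_pos: [0.5858, -0.0943, 0.2331]
tool_rot: [-0.064, -0.704, -0.064, 0.704]
contact_force: [-2.2, 0.4, 2.8]
gripper_width: -0.003
```

>>> carry_out(
  moves=[0, 0.08, 0, 0, 0, 0, 0.16, 0, 0, 0, 0, 0.24, 0, 0, 0, 0, 0.32, 0, 0, 0],
)

```text
time: 10.53
tool_pos: [0.5859, -0.0943, 0.23]
tool_rot: [-0.064, -0.704, -0.064, 0.704]
contact_force: [-2.6, 0.9, 1.8]
gripper_width: -0.006
```

>>> carry_out(
  moves=[0, 0.08, 0, 0, 0, 0, 0.16, 0, 0, 0, 0, 0.24, 0, 0, 0],
)

```text
time: 10.78
tool_pos: [0.5859, -0.0943, 0.2276]
tool_rot: [-0.064, -0.704, -0.064, 0.704]
contact_force: [-4.1, 0.1, 3.4]
gripper_width: 0.0
```

```bash
python3 - <<'E'
from h import *
fz(4); print(status.state()["ft_torque"])
S=imaging.grab_frame("scene"); T=imaging.grab_frame("top")
cv2.imwrite("pics/sc5.png",cv2.resize(S[140:290,180:380,::-1],None,fx=4,fy=4,interpolation=cv2.INTER_CUBIC))
E
```

```text
F [-1.04  0.12  1.87] [3.3 1.2 1.4 1.6] z [ 0.5861 -0.0944  0.2274] t 10.98
[ 0.05753823  0.10420474 -0.01412193]
```

View pics/sc5.png

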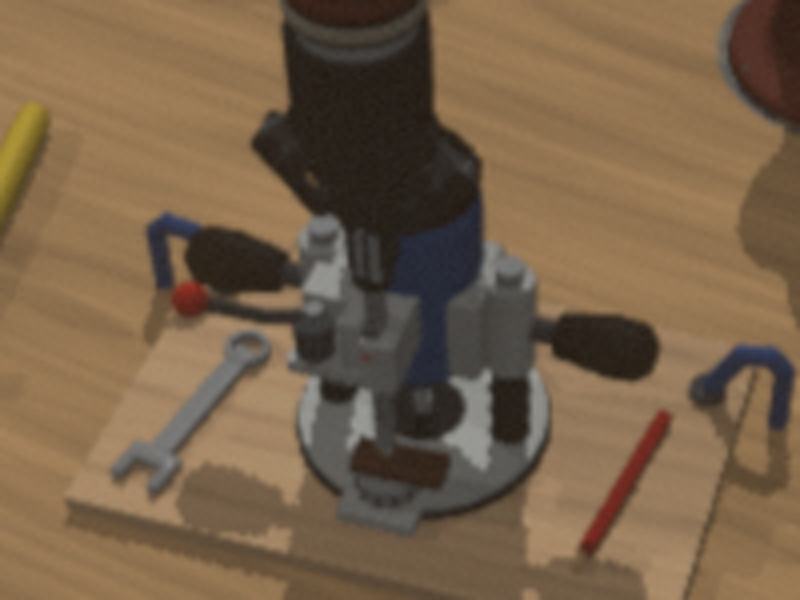

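>>> carry_out(
  moves=[0, 0.06, 0, 0, 0, 0, 0.12, 0, 0, 0, 0, 0.18, 0, 0, 0, 0, 0.18, 0, 0, 0],
)

```text
time: 11.42
tool_pos: [0.5861, -0.0944, 0.226]
tool_rot: [0.064, 0.704, 0.064, -0.704]
contact_force: [-1.6, 0.4, 2.7]
gripper_width: -0.001
```

>>> carry_out(
  moves=[0, 0.06, 0, 0, 0, 0, 0.12, 0, 0, 0, 0, 0.18, 0, 0, 0, 0, 0.18, 0, 0, 0],
)

```text
time: 11.75
tool_pos: [0.5861, -0.0944, 0.2241]
tool_rot: [0.064, 0.704, 0.064, -0.704]
contact_force: [0.3, 0.7, 1.9]
gripper_width: 0.0
```

>>> carry_out(
  moves=[0, 0.05, 0, 0, 0, 0, 0.1, 0, 0, 0, 0, 0.1, 0, 0, 0],
)

```text
time: 12.0
tool_pos: [0.5861, -0.0944, 0.2233]
tool_rot: [0.064, 0.704, 0.064, -0.704]
contact_force: [0.9, 1.4, 2.9]
gripper_width: -0.002
```

>>> carry_out(
  moves=[0, 0.05, 0, 0, 0, 0, 0.1, 0, 0, 0, 0, 0.1, 0, 0, 0],
)

```text
time: 12.25
tool_pos: [0.5861, -0.0944, 0.2232]
tool_rot: [0.064, 0.704, 0.064, -0.704]
contact_force: [-2.0, 1.0, 6.4]
gripper_width: -0.0
```

>>> carry_out(
  moves=[0, 0.05, 0, 0, 0, 0, 0.1, 0, 0, 0, 0, 0.1, 0, 0, 0],
)

```text
time: 12.5
tool_pos: [0.5862, -0.0944, 0.223]
tool_rot: [0.064, 0.705, 0.064, -0.704]
contact_force: [-3.5, 0.3, 10.0]
gripper_width: -0.001
```

```bash
python3 - <<'E'
from h import *
fz(3)
S=imaging.grab_frame("scene")
cv2.imwrite("pics/sc6.png",cv2.resize(S[210:280,240:330,::-1],None,fx=8,fy=8,interpolation=cv2.INTER_CUBIC))
E
```

```text
F [-3.12  1.04  9.43] [9.4 9.  9.8] z [ 0.5862 -0.0944  0.223 ] t 12.65
```

View pics/sc6.png

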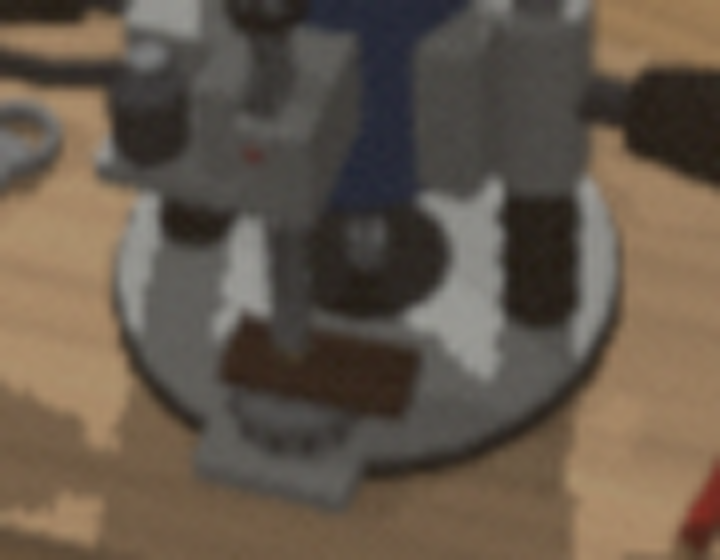

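>>> carry_out(
  moves=[0, -0.05, 0, 0, 0, 0, -0.08, 0, 0, 0, 0, -0.08, 0, 0, 0],
)

```text
time: 12.95
tool_pos: [0.5861, -0.0944, 0.2231]
tool_rot: [0.064, 0.704, 0.064, -0.704]
contact_force: [-1.6, 0.2, 7.3]
gripper_width: -0.001
```

```bash
python3 - <<'E'
from h import *
fz(3); print(Rt().round(3))
c=np.array([.592,-.132]); a0=np.arctan2(-.984,.181)
Rn=np.array([[0,.181,-.984],[0,-.984,-.181],[-1,0,0]])
p0=np.array([.586,-.0944,.222])
def row(th,off,z=.2):
    t=np.radians(th); tw=(17-th)/59*.53; n=a0-tw
    b=c+.0705*np.array([np.cos(t),np.sin(t)]); p=b+off*np.array([np.cos(n),np.sin(n)])
    print(th,off,p.round(4),(Rn.T@(np.r_[p,z]-p0)*100).round(2),round(tw,3))
row(-42,.05); row(-42,.045); row(-42,.025)
E
```

```text
F [-1.46  0.78  6.99] [7.4 6.6 7. ] z [ 0.5861 -0.0944  0.2231] t 13.1
[[ 0.001  0.181 -0.984]
 [-0.    -0.984 -0.181]
 [-1.     0.    -0.001]]
-42 0.05 [ 0.6273 -0.2262] [ 2.2  13.71 -1.68] 0.53
-42 0.045 [ 0.629  -0.2215] [ 2.2  13.28 -1.94] 0.53
-42 0.025 [ 0.6359 -0.2027] [ 2.2  11.56 -2.95] 0.53
```

>>> carry_out(
  moves=[0, -0.05, 0, 0, 0, 0, -0.15, 0, 0, 0, 0, -1, 0, 0, 0, 0, -3.5, 0, 0, 0, 0, -6, 1, -0.2, 0.06, 0, -7.5, 4, -0.6, 0.17, 0, -7.5, 7.5, -1, 0.28, 0, -7.5, 11, -1.4, 0.39, 0, -7, 13.5, -1.7, 0.48, 0, -4, 13.5, -1.7, 0.53, 0, -1, 13.5, -1.7, 0.53, 0, 1.2, 13.5, -1.7, 0.53],
)

```text
time: 14.1
tool_pos: [0.6261, -0.2245, 0.2068]
tool_rot: [0.123, -0.695, 0.123, 0.697]
contact_force: [0.1, 0.3, -0.4]
gripper_width: -0.003
```

>>> carry_out(
  moves=[0, 0.6, 0, 0, 0, 0, 1, 0, 0, 0, 0, 1, 0, 0, 0],
)

```text
time: 14.35
tool_pos: [0.627, -0.2239, 0.1997]
tool_rot: [0.122, -0.696, 0.122, 0.697]
contact_force: [-0.2, -0.7, 0.4]
gripper_width: 0.002
```

```bash
python3 - <<'E'
from h import *
show(); ball(); R=Rt(); print(R.round(3))
S=imaging.grab_frame("scene")
cv2.imwrite("pics/sc7.png",cv2.resize(S[150:290,190:380,::-1],None,fx=4,fy=4,interpolation=cv2.INTER_CUBIC))
c=np.array([.592,-.132]); a0=np.arctan2(-.984,.181)
p0=status.state()["tool_pos"]
for th in range(-42,30,6):
    t=np.radians(th); tw=(17-th)/59*.53; n=a0-tw
    b=c+.0705*np.array([np.cos(t),np.sin(t)]); p=b+.025*np.array([np.cos(n),np.sin(n)])
    print(th,p.round(4),(R.T@(np.r_[p,.2]-p0)*100).round(2),round(tw-.53,3))
E
```

```text
14.35 [ 0.627  -0.2239  0.1997] F [-0.15 -0.69  0.41] g 0.0
ball 62 [227.13, 214.15] [ 0.6452 -0.1796  0.209 ] r 0.0714 ang -41.8
[[ 0.001 -0.341 -0.94 ]
 [-0.001 -0.94   0.341]
 [-1.     0.    -0.002]]
-42 [ 0.6359 -0.2027] [ 0.21 -2.31 -0.  ] 0.0
-36 [ 0.6418 -0.1974] [ 0.21 -3.01 -0.38] -0.054
-30 [ 0.6471 -0.1915] [ 0.21 -3.74 -0.68] -0.108
-24 [ 0.6518 -0.1852] [ 0.21 -4.49 -0.9 ] -0.162
-18 [ 0.6557 -0.1786] [ 0.21 -5.25 -1.05] -0.216
-12 [ 0.659  -0.1716] [ 0.21 -6.02 -1.12] -0.269
-6 [ 0.6615 -0.1644] [ 0.21 -6.78 -1.11] -0.323
0 [ 0.6632 -0.157 ] [ 0.21 -7.54 -1.02] -0.377
6 [ 0.6642 -0.1495] [ 0.21 -8.27 -0.85] -0.431
12 [ 0.6644 -0.1421] [ 0.21 -8.97 -0.62] -0.485
18 [ 0.6638 -0.1348] [ 0.21 -9.65 -0.31] -0.539
24 [ 0.6625 -0.1276] [  0.21 -10.28   0.06] -0.593
```

View pics/sc7.png

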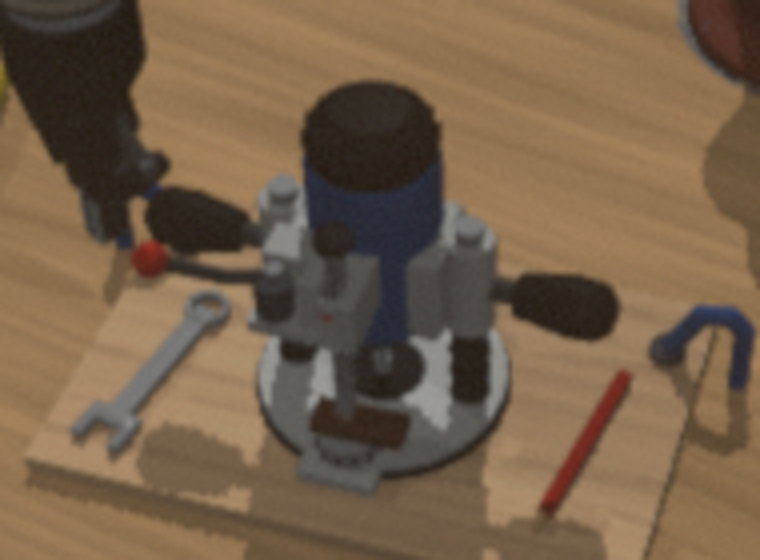

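>>> carry_out(
  moves=[0, 0, -1.3, 0, 0, 0, 0, -1.9, 0, 0, 0, 0, -2.3, 0, 0, 0, 0, -2.65, -0.2, -0.03, 0, 0, -3, -0.38, -0.05, 0, 0, -3.4, -0.55, -0.08, 0, 0, -3.75, -0.68, -0.11, 0, 0, -4.1, -0.8, -0.13, 0, 0, -4.5, -0.9, -0.16, 0, 0, -4.9, -0.98, -0.19, 0, 0, -5.25, -1.05, -0.22, 0, 0, -5.6, -1.1, -0.24],
)

```text
time: 15.45
tool_pos: [0.6567, -0.1749, 0.1998]
tool_rot: [0.037, -0.706, 0.037, 0.706]
contact_force: [0.3, -0.4, 0.2]
gripper_width: -0.004
```

```bash
python3 - <<'E'
from h import *
fz(2); ball(); R=Rt()
c=np.array([.592,-.132]); a0=np.arctan2(-.984,.181)
p0=status.state()["tool_pos"]
for th in range(-18,30,6):
    t=np.radians(th); tw=(17-th)/59*.53; n=a0-tw
    b=c+.0705*np.array([np.cos(t),np.sin(t)]); p=b+.025*np.array([np.cos(n),np.sin(n)])
    print(th,p.round(4),(R.T@(np.r_[p,.2]-p0)*100).round(2),round(tw-.29,3))
E
```

```text
F [ 0.66 -0.58  0.13] [ 0.6 -0.3] z [ 0.6566 -0.1745  0.1997] t 15.55
ball 55 [234.02, 223.15] [ 0.6612 -0.1502  0.209 ] r 0.0716 ang -14.7
-18 [ 0.6557 -0.1786] [-0.03  0.39  0.02] 0.024
-12 [ 0.659  -0.1716] [-0.03 -0.34 -0.22] -0.029
-6 [ 0.6615 -0.1644] [-0.03 -1.08 -0.39] -0.083
0 [ 0.6632 -0.157 ] [-0.03 -1.83 -0.49] -0.137
6 [ 0.6642 -0.1495] [-0.03 -2.58 -0.5 ] -0.191
12 [ 0.6644 -0.1421] [-0.03 -3.32 -0.44] -0.245
18 [ 0.6638 -0.1348] [-0.03 -4.05 -0.3 ] -0.299
24 [ 0.6625 -0.1276] [-0.03 -4.75 -0.1 ] -0.353
```

>>> carry_out(
  moves=[0, 0, -0.35, -0.2, -0.03, 0, 0, -0.7, -0.3, -0.06, 0, 0, -1.1, -0.4, -0.08, 0, 0, -1.45, -0.45, -0.11, 0, 0, -1.85, -0.5, -0.14, 0, 0, -2.2, -0.5, -0.17, 0, 0, -2.4, -0.5, -0.18, 0, 0, -2.6, -0.5, -0.19, 0, 0, -2.6, -0.5, -0.19],
)

```text
time: 16.35
tool_pos: [0.6647, -0.1511, 0.1999]
tool_rot: [0.031, 0.707, 0.028, -0.706]
contact_force: [2.0, -4.9, -2.5]
gripper_width: 0.004
```

```bash
python3 - <<'E'
from h import *
fz(2); ball()
E
```

```text
F [ 2.13 -4.83 -2.49] [-2.2 -2.8] z [ 0.6647 -0.151   0.1999] t 16.45
ball 62 [242.63, 227.03] [ 0.6621 -0.1269  0.209 ] r 0.0703 ang 4.2
```

>>> carry_out(
  moves=[0, 0, -0.3, -0.02, -0.02, 0, 0, -0.6, -0.04, -0.05, 0, 0, -0.9, -0.06, -0.07, 0, 0, -1.2, -0.07, -0.09, 0, 0, -1.5, -0.08, -0.11, 0, 0, -1.7, -0.08, -0.13, 0, 0, -1.7, -0.08, -0.13, 0, 0, -1.7, -0.08, -0.13],
)

```text
time: 17.17
tool_pos: [0.665, -0.1346, 0.2001]
tool_rot: [0.077, 0.704, 0.073, -0.702]
contact_force: [5.7, -7.3, -2.5]
gripper_width: -0.001
```

```bash
python3 - <<'E'
from h import *
fz(2); ball()
E
```

```text
F [ 5.08 -6.98 -3.57] [-4.  -3.2] z [ 0.665  -0.1345  0.2001] t 17.27
ball 59 [249.68, 228.24] [ 0.6579 -0.1112  0.209 ] r 0.0691 ang 17.5
```

>>> carry_out(
  moves=[0, 0, -0.2, 0.02, -0.01, 0, 0, -0.4, 0.04, -0.02, 0, 0, -0.5, 0.05, -0.03, 0, 0, -0.5, 0.05, -0.03, 0, 0, -0.5, 0.05, -0.03],
)

```text
time: 17.73
tool_pos: [0.6637, -0.1292, 0.2003]
tool_rot: [0.087, 0.703, 0.084, -0.7]
contact_force: [5.5, -4.8, -3.3]
gripper_width: -0.001
```

```bash
python3 - <<'E'
from h import *
fz(2); ball()
E
```

```text
F [ 5.64 -5.08 -2.12] [-1.9 -2.4] z [ 0.6637 -0.1292  0.2003] t 17.83
ball 61 [252.43, 228.46] [ 0.6556 -0.1056  0.209 ] r 0.0689 ang 22.6
```

>>> carry_out(
  moves=[0, 0, 0.6, 0, 0, 0, 0, 1.6, 0, 0, 0, 0, 2.5, 0, 0, 0, -2, 3, 0, 0, 0, -6, 3, 0, 0, 0, -10, 5, 0, 0, 0, -12, 9, 0, 0, 0, -12, 13, 0, 0, 0, -12, 17, 0, 0, 0, -12, 20, 0, 0, 0, -12, 20, 0, 0, 0, -12, 20, 0, 0],
)

```text
time: 18.88
tool_pos: [0.7096, -0.3248, 0.3183]
tool_rot: [-0.084, -0.702, -0.085, 0.703]
contact_force: [0.0, -0.1, -0.4]
gripper_width: 0.002
```

```bash
python3 - <<'E'
from h import *
show(); ball()
S=imaging.grab_frame("scene"); T=imaging.grab_frame("top")
cv2.imwrite("pics/sc8.png",cv2.resize(S[160:280,200:360,::-1],None,fx=5,fy=5,interpolation=cv2.INTER_CUBIC))
cv2.imwrite("pics/tc8.png",cv2.resize(T[190:310,270:430,::-1],None,fx=5,fy=5,interpolation=cv2.INTER_CUBIC))
i=T.astype(int); m=(i[...,0]>1.8*i[...,1])&(i[...,0]>60); 
for b in blobs(T,m,(345,198,378,228),8): 
    p=onz("top",b[1],.209); print(b[1],p, np.degrees(np.arctan2(p[1]+.132,p[0]-.592)))
E
```

```text
18.88 [ 0.7096 -0.3248  0.3183] F [ 0.05 -0.12 -0.42] g 0.0
ball 55 [250.82, 228.45] [ 0.6572 -0.1087  0.209 ] r 0.0693 ang 19.7
[355.26, 208.1] [ 0.65865143 -0.10771988  0.209     ] 20.015924090222924
```

View pics/sc8.png

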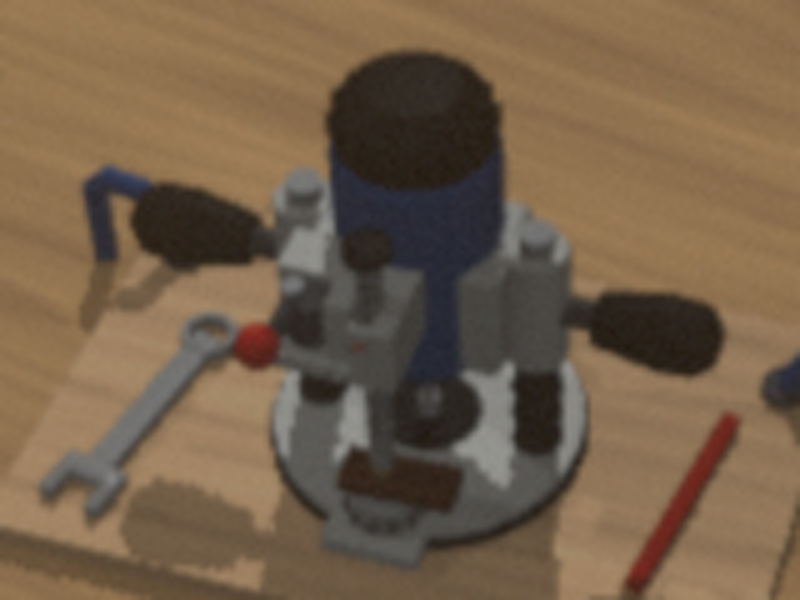

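View pics/tc8.png

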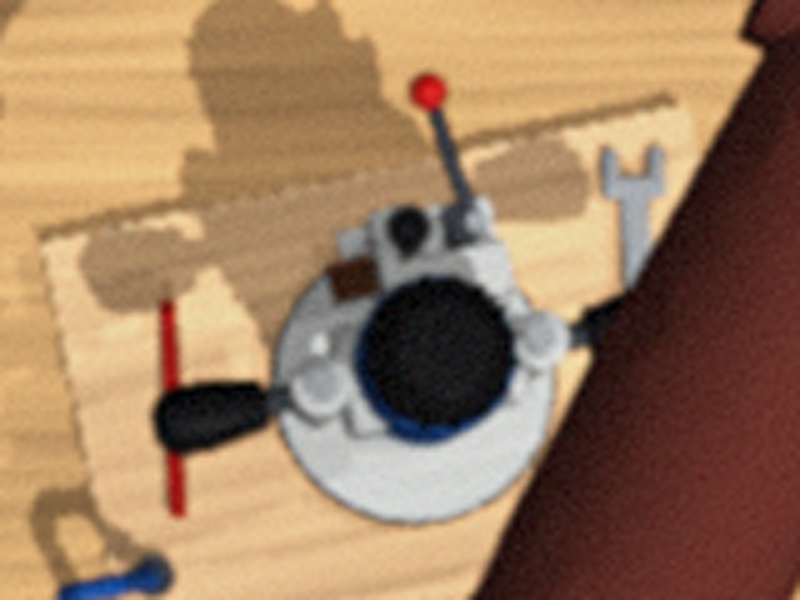

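>>> carry_out(
  moves=[0, 0, 0, 0, 0, 0, 0, 0, 0, 0, 0, 0, 0, 0, 0, 0, 0, 0, 0, 0, 0, 0, 0, 0, 0, 0, 0, 0, 0, 0],
)

```text
time: 19.53
tool_pos: [0.71, -0.322, 0.32]
tool_rot: [0.085, 0.702, 0.085, -0.702]
contact_force: [-0.7, 0.2, 0.1]
gripper_width: -0.002
```

```bash
python3 - <<'E'
from h import *
show(); ball()
S=imaging.grab_frame("scene"); A=cv2.imread("pics/sc8.png")
B=cv2.resize(S[160:280,200:360,::-1],None,fx=5,fy=5,interpolation=cv2.INTER_CUBIC)
print("diff",np.abs(cv2.GaussianBlur(A,(0,0),5).astype(int)-cv2.GaussianBlur(B,(0,0),5)).max())
S0=cv2.imread("pics/scene0.png")[:,:,::-1]
# sample blob dark brown, before/after
for im in(S0,S):
    i=im.astype(int); m=(i[...,0]>1.4*i[...,2])&(i[...,0]<85)&(i[...,0]>40); print(blobs(im,m,(264,246,296,266),20))
cv2.imwrite("pics/sc9.png",cv2.resize(S[235:275,255:305,::-1],None,fx=14,fy=14,interpolation=cv2.INTER_CUBIC))
E
```

```text
19.53 [ 0.71  -0.322  0.32 ] F [-0.68  0.21  0.09] g -0.0
ball 54 [250.74, 228.46] [ 0.6573 -0.1088  0.209 ] r 0.0693 ang 19.5
diff 4
[(np.int32(194), [279.72, 255.59], [268, 250, 24, 12])]
[(np.int32(182), [279.95, 255.86], [268, 250, 24, 12])]
```

View pics/sc9.png

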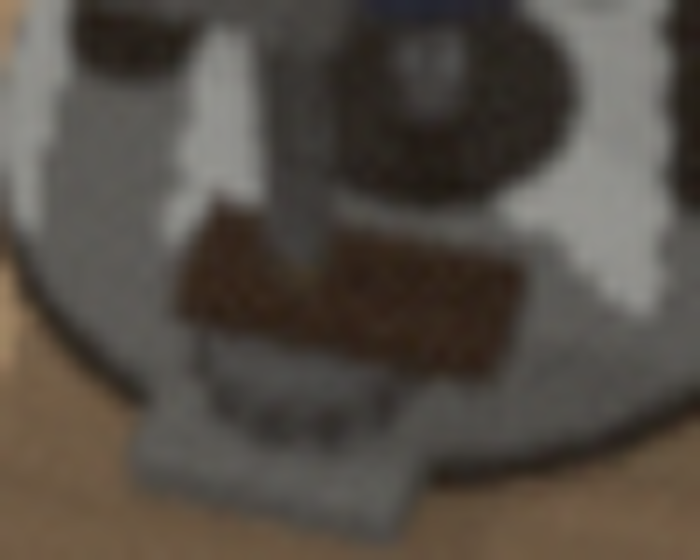

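The rod is down on the sample, the lever is locked and still, the sample hasn't moved, and the arm is clear. I'm handing the job in.

```bash
python3 - <<'E'
from plant import workorder
print(workorder.job_done())
E
```

```text
the job is handed in; nothing more can be done
None
```

The rod is down on the wooden sample and locked, and I handed the job in at about 19.6 s with the arm clear of everything.

- **Slacken:** I pushed the lever with shut fingers to its slack stop, where the force read about 8 N.
- **Press:** I pressed the knob down until the foot met the sample. The push settled at about 9.5 N, with a single reading of 10.0 N. I then eased it to about 7 N before lifting off. After the rod's roughly 3 N of friction, that leaves about 4 N on the foot at the end and 6–7 N at the peak. Both figures are estimates, but even the whole 10 N is below the 15 N that dents the wood.
- **Lock:** I swung the lever back with about 9 N at most, through about 62° (1.08 rad) from the slack stop. It sprang back 2–3° when I let go, then held steady. The two cameras agree on its angle, which is 3° past where it started.

**Last checks:** In the final pictures the rod is down, with no gap visible at the foot. The sample's image has moved by less than 0.4 pixel, the spanner and pencil look unmoved, and nothing changed over the last 0.6 s.

**Not measured:** I could not read the force left on the foot after locking. The arm had to leave the knob to reach the lever, so only the rod's friction held the foot down until it was clamped.

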